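Zero the powder moisture meter and hold its rod electrode centred in the empty cell

TASK

Take the rod probe out of its stand by its handle and use its tip to press the meter's recessed zero button fully down. Then lower the probe upright through the guide hole of the measuring cell until the small collar on the rod is level with the top of the guide plate, never touching any part of the cell with probe or gripper, and finish holding it there, still and centred in the hole, with the gripper. Leave the other things on the counter where they are.

Things in the scene. Friction and masses are not known exactly. Their poses are not given: they have to be found in the camera images.
- probe: Loose rod probe, about 90 g, 170 mm tall, parked upright in the stand. Origin: centre of the tip; z up the rod. From the tip: steel rod 8 mm thick from 0 to 110 mm; small steel collar 12 mm across from 52 to 56 mm; black flange 34 mm across from 110 to 116 mm; white square handle 24 x 24 mm (sides along x and y) from 116 to 170 mm. Parked: flange on the stand's top, tip 10 mm above the table
- probe_tip (a point): centre of the probe's lower tip (the body's origin)
- probe_collar (a point): centre of the small collar on the probe's rod, 54 mm above the tip on the rod's axis
- stand: fixed grey plastic probe stand, 90 x 90 mm foot, two side walls and an 80 x 80 mm, 15 mm thick top whose upper face is 120 mm above the table; the rod hangs through a 21 mm hole in its centre. Origin at the centre of the underside, z up
- meter: fixed white meter box, 110 mm (x) x 150 mm (y) x 44 mm high, with a display, three flat printed keys that do nothing and one round recess with the zero button in it. Origin: centre of the underside, z up; the recess, 25 mm in diameter (too small for the fingers), is at x = -25 mm, y = +48 mm
- zero_button_top (a point): centre of the top of the zero button: a grey round cap 16 mm in diameter at the bottom of the recess, its top 5 mm below the meter's top face (39 mm above the table) when not pressed; it moves down with the button
- zero_button (a joint): travel of the zero button in m: 0 = up, 0.005 = fully down (positive is down). Spring: about 1.2 N to start, 4 N fully down; it springs back
- cell: fixed measuring cell: 95 x 95 x 10 mm steel base, four posts, 90 x 90 mm guide plate 12 mm thick, top face 100 mm above the table, with one round guide hole 27 mm in diameter in its centre; below it on the same axis an open cup, inner diameter 40 mm, rim 55 mm and inner floor 14 mm above the table. Origin: centre of the underside, z up along the hole's axis
- cell_mouth (a point): centre of the guide hole in the plane of the guide plate's top face, 100 mm above the table
- amber_bottle: closed round amber bottle, 48 mm across, 95 mm tall, loose bystander; origin at the centre of its underside
- white_jar: closed round white jar, 56 mm across, 80 mm tall, loose bystander; origin at the centre of its underside
- carton: small paper carton 50 x 90 x 45 mm high, loose bystander; origin at the centre of its underside
- mortar: white ceramic bowl, 90 mm across, 55 mm high, loose bystander; origin at the centre of its underside
- weigh_dish: shallow white weighing dish 60 x 80 x 14 mm high, loose bystander; origin at the centre of its underside
- small_bottle: closed round amber bottle, 40 mm across, 70 mm tall, loose bystander; origin at the centre of its underside
- spatula: steel spatula 160 mm long lying flat, loose bystander; origin at its middle, near the table
Mind the look-alikes: they are no part of the job. Leave any green or purple look-alike of the cell alone.

How it is judged (in metres and radians):
On the way, in this order (a step that is already met when the one before it is completed fails the run):
1. the probe is out of its stand, held in the gripper ((height (world z) of probe_tip above 0.123 m or horizontal distance between probe_tip and stand above 0.06 m) and contact force between probe and the fingers above 2 N), for 0.1 s.
2. the zero button is pressed fully down with the probe, not with the fingers (value of joint zero_button above 0.004 m and contact force between probe and meter above 1 N and contact force between the fingers and meter below 0.2 N and contact force between probe and the fingers above 2 N), for 0.05 s.
3. the probe's tip is through the guide hole, below the guide plate (horizontal distance between probe_tip and cell_mouth below 0.012 m and z of probe_tip in the frame of cell_mouth below -0.014 m), for 0.05 s.
At the end, for the whole second after the job is handed in: The gripper holds the probe still in the guide hole: collar centre within 8 mm in height of the guide plate's top face, tip and collar each within 4 mm of the hole's axis, nothing touching the cell (horizontal distance between each of probe_tip, probe_collar and cell_mouth below 0.004 m and z of probe_collar in the frame of cell_mouth between -0.008 and 0.008 m and contact force between probe and the fingers above 2 N and contact force between cell and anything else below 0.2 N and linear speed of probe below 0.01 m/s); the arm keeps its last pose, push and grip.
It fails at once if something touches the measuring cell (more than 0.2 N) (contact force between cell and anything else above 0.2 N).
It fails at once if another thing on the counter is moved by more than 15 mm (distance of any of amber_bottle, white_jar, carton, mortar, weigh_dish, small_bottle, spatula from where it was at the start of the episode above 0.015 m).
It also fails if it takes over 72 s, if anything falls off the work surface, if the arm or the gripper's body presses on something with over 40 N, if the wrist force passes 120 N, or if a joint passes its speed limit or range.

ROBOT

A 6-joint arm with a two-finger parallel gripper is mounted at the origin on the work surface. World frame = base frame: x ahead of the robot, y to its left, z up, the work surface at z = 0. Lengths are in mm, angles in rad, forces in N, time in s.
With the tool pointing down it reaches from about 350 to 775 mm from the base axis. Payload 7.3 kg.
Tool frame: the origin (TCP) lies at the very end of the fingers, on their centre line; the grasp point (between the pads) lies 19 mm behind it; x points along the fingers, y is the direction in which the jaws open and shut, and the axes are right-handed (so a half turn about x gives the same grasp; the last joint's range is limited). The gripper opens to 92 mm and grips with 3 to 60 N. Pads are 19 mm wide; open, the fingers measure 130 mm over their backs; the gripper's body (75 mm by 190 mm) begins 47 mm behind the grasp point.
Start: joints at [-1.335, 0.342, 1.524, -0, 1.275, -0.146], TCP at [195.634, -487.209, 226.741] pointing down, gripper open.
Joint ranges: [-2.53, 2.53], [-0.77, 2.02], [0.04, 2.7], [-1, 4.14], [0.28, 2.66], [-3.11, 3.11]. Speed limits (rad/s): [2.57, 2.57, 3.14, 3.14, 3.14, 3.14].

INTERFACE

Orientations are given as [roll, pitch, yaw] about the fixed x, y, z axes, in that order (R = Rz(yaw) Ry(pitch) Rx(roll)).
In Python, from plant import bot gives the robot as it stands.
- The arm moves only by the tool step_arm, never from a script. Its argument "targets" is a list that holds one entry, the list of rows, each a list of 4 numbers: the shift along the tool's x, y, z in m, then the turn about the tool's x in degrees. A call has exactly 5 rows; each row is the pose to reach, as a shift and turn from the pose measured when the call began, along the tool's axes at that moment; what a row does not reach only later rows make up. A row lasts 1/12 s, in which the tool goes at most 41.7 mm and 7.16 degrees, less where a joint would pass 70% of its speed; a pose out of reach is approached as far as the arm can. A call with a gripper value outside its range is refused whole. "jaw" is the closure, from 0 (fully open) to 1 (shut), set as the call begins (left out, the last holds). The fingers move at their own pace and stop on an object; the grip force is fixed at half the most. Time passes only in rows, so rows that repeat a pose let the fingers close, or fill a call up. It gives the time, the measured TCP pose, the force and the opening at its end, in the units of the state.
- bot.get_obs(): the state, without advancing time (a new reading comes with each control period).
- bot.capture(name): name is "side" or "top"; returns a dict with "color" (384x512x3 uint8, red, green, blue), "depth" (384x512 float32, mm along the optical axis (not along the pixel's ray), 0 where there is no reading), "fov_y" (degrees; the focal length in pixels is half the picture's height over the tangent of half this angle, whatever the lens; pixels are square), "cx", "cy" (the principal point, pixels), "rvec" (rotation vector, rad) and "tvec" (3), from world to camera coordinates, as OpenCV has them. Camera axes: x right, y down, z forward; pixel columns grow to the right and rows downward; lengths in mm; the calibration is good to about 2 mm. A picture is of the moment at which its call begins.
- bot.close_job(): hands the job in, once; it reports no verdict.
The state is a dict: "time": time; "joint_positions": joint angles; "dq": joint speeds; "tau": joint torques, N m; "tool_pos": TCP position; "tcp_rot": TCP orientation; "contact_force": force on the tool from outside, world axes, zero at the start; "moment": the same for the moment, N m; "grip_width": finger opening in mm.
Only numpy, scipy, OpenCV 4.12 (cv2) and the standard library are available. Lean on these libraries where they do the work, as an engineer would, in place of code of your own. Each camera call takes 0.05 s, during which the arm holds its last target. There are 200 camera calls.

## Working session

There is one attempt and no reset: what is moved stays moved. The work goes in short steps, Python scripts to look and compute and a tool call to move; the robot and the scene stay as the last step left them, time stands still between calls to the robot, and variables do not carry over. Pictures are saved under pics/ and viewed, about 8 in all and at most 12, crops included, and the job is handed in when it is done.

Besides the shell and the picture viewer there is one more tool, called as name(argument=value, ...), one argument or row to a line, values as JSON. step_arm: Moves the arm, as the interface text tells. Its arguments: {"type":"object","properties":{"targets":{"type":"array","items":{"type":"array","items":{"type":"array","items":{"type":"number"}}}},"jaw":{"type":"number"}},"required":["targets"]}

```bash
mkdir -p pics; cat > h.py <<'E'
import numpy as np, cv2
from plant import bot
def cap(n):
    c=bot.capture(n); h,w=c["depth"].shape
    f=h/2/np.tan(np.radians(c["fov_y"])/2)
    K=np.array([[f,0,c["cx"]],[0,f,c["cy"]],[0,0,1]])
    R=cv2.Rodrigues(np.array(c["rvec"],float))[0]; t=np.array(c["tvec"],float).reshape(3)
    v,u=np.mgrid[:h,:w]; z=c["depth"].astype(float)
    P=np.stack([(u-K[0,2])/f*z,(v-K[1,2])/f*z,z],-1)
    W=(P-t)@R; W[z==0]=np.nan
    return c["color"],W,K,R,t
def save(n,im): cv2.imwrite("pics/"+n,cv2.cvtColor(im,cv2.COLOR_RGB2BGR))
E
python3 - <<'E'
from h import *
ims=[]
for n in("top","side"):
    c,W,K,R,t=cap(n); np.savez(n+"0.npz",c=c,W=W,K=K,R=R,t=t); print(n,K[0,0],K[:2,2],-R.T@t,R.tolist())
    save(n+"0.png",cv2.resize(c,(800,600),interpolation=cv2.INTER_CUBIC))
print(bot.get_obs())
E
```

```text
top 400.0946266355807 [251.52366448 189.87634481] [ 445.07948562    4.64485719 1408.07243542] [[0.02162382616975833, -0.9996907226830752, 0.01228287927039971], [-0.9975513554414986, -0.02239162150301688, -0.06625638492473782], [0.06651092691136917, -0.010820086314662407, -0.9977270279658328]]
side 362.46576848171486 [254.47878783 190.87575408] [ 439.40431498 -630.05229467  837.29326141] [[0.9899573291821819, -0.1401656641128419, -0.01838676160414052], [-0.11648923749194143, -0.7351293458806011, -0.6678436211971375], [0.0800920966577076, 0.6632785473908873, -0.7440744751864606]]
{'time': 0.1, 'joint_positions': array([-1.33501819e+00,  3.42667451e-01,  1.52493962e+00,  6.68277224e-06,
        1.27540344e+00, -1.45960882e-01]), 'dq': array([ 0.00030388, -0.00285279, -0.00287651, -0.00039355, -0.0015332 ,
        0.00067956]), 'tau': array([ 1.56935519e-03, -4.32004344e+01, -2.44693798e+01,  7.19295605e-02,
        5.25985903e-02, -5.16290925e-05]), 'tool_pos': array([ 195.53443656, -486.82657045,  226.10066064]), 'tcp_rot': array([-1.72126439,  1.56937846,  1.80206533]), 'contact_force': array([-0.33123159,  0.38450423,  0.09980029]), 'moment': array([-0.03921778,  0.04008065,  0.02646068]), 'grip_width': 91.93258824985162}
```

View pics/top0.png

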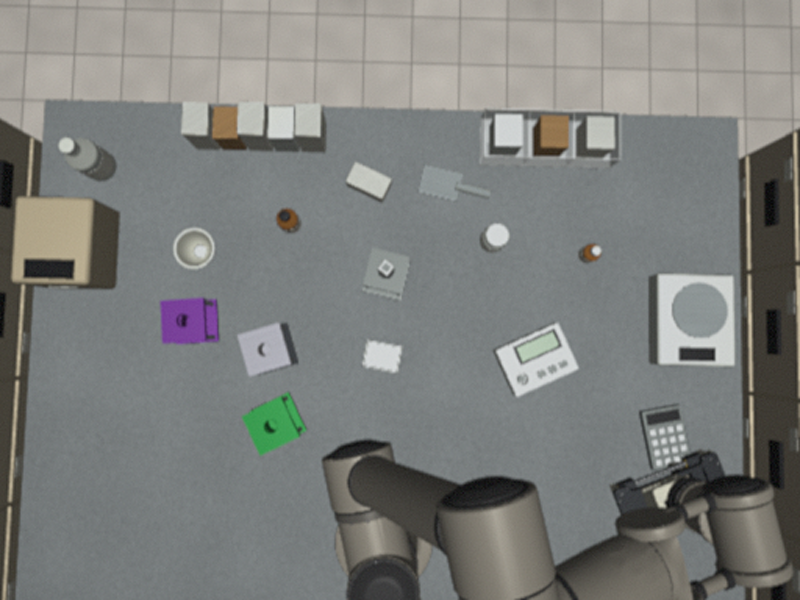

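View pics/side0.png

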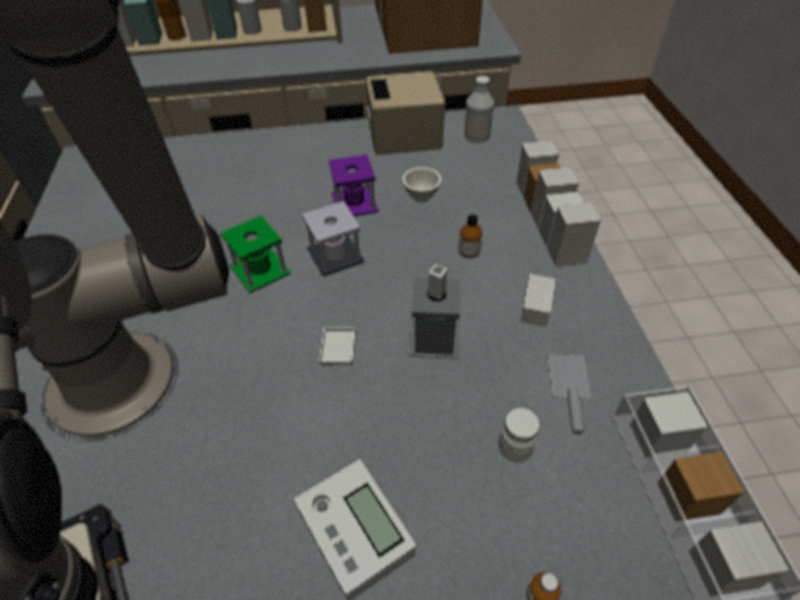

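The top view shows the stand with the probe handle at about (386,268), the meter's round recess at (522,379) and the silver cell's hole at (264,349). The green and purple cells are decoys. Next I turn these into positions.

```bash
python3 - <<'E'
from h import *
def proj(d,p): q=d["R"]@np.array(p)+d["t"]; return (d["K"]@(q/q[2]))[:2]
def ray(d,u,v,z):
    C=-d["R"].T@d["t"]; r=d["R"].T@np.linalg.inv(d["K"])@[u,v,1]; return C+r*(z-C[2])/r[2]
D={n:dict(np.load(n+"0.npz")) for n in("top","side")}
def box(pts):
    (c,s,a)=cv2.minAreaRect(pts[:,:2].astype(np.float32)); return np.round(c,1),np.round(s,1),round(a,1)
s=1.5625
c0={}
for nm,u,v,z in (("stand",386,268,120),("rec",522,379,44),("cell",264,349,100),("meter",537,359,44)):
    c0[nm]=ray(D["top"],u/s,v/s,z); print(nm,c0[nm].round(1), "side px",(proj(D["side"],c0[nm])*s).round(0))
for n,d in D.items():
    W=d["W"]
    for nm,ctr,zl,zh,r in (("handle","stand",160,185,40),("standtop","stand",112,128,65),("cellplate","cell",92,108,75),("meter","meter",38,50,110)):
        m=(np.hypot(W[...,0]-c0[ctr][0],W[...,1]-c0[ctr][1])<r)&(W[...,2]>zl)&(W[...,2]<zh)
        m=cv2.morphologyEx(m.astype(np.uint8),cv2.MORPH_OPEN,np.ones((3,3))if nm!="handle" else np.ones((1,1)))>0
        p=W[m]; print(n,nm,len(p),"z",np.median(p[:,2]).round(1) if len(p) else None,box(p) if len(p)>3 else None, "mean",p.mean(0).round(1) if len(p) else None)
rows=[]
for n in D:
  for nm in ("stand","cell","rec"):
    u,v=proj(D[n],c0[nm]); M=np.float32([[8,0,150-8*u],[0,8,150-8*v]]); M=np.float32([[6.5,0,130-6.5*u],[0,6.5,130-6.5*v]])
    rows.append(cv2.warpAffine(D[n]["c"],M,(260,260),flags=cv2.INTER_CUBIC))
save("crops.png",np.vstack([np.hstack(rows[:3]),np.hstack(rows[3:])]))
for n in D:
  for nm in ("stand","cell","rec"): print(n,nm,proj(D[n],c0[nm]).round(2))
E
```

```text
stand [590.1   6.5 120. ] side px [440. 294.]
rec [ 363.  -294.3   44. ] side px [322. 503.]
cell [417.2 256.4 100. ] side px [331. 220.]
meter [ 407.  -326.8   44. ] side px [355. 521.]
top handle 63 z 179.5 (array([586.2,   7.9]), array([24. , 23.8]), 50.0) mean [585.5   8.1 178.6]
top standtop 521 z 120.3 (array([586.7,   7.5]), array([79.5, 80.3]), 77.5) mean [585.8   7.6 120.3]
top cellplate 706 z 100.5 (array([418.9, 257.9]), array([89.8, 90.7]), 18.3) mean [418.7 257.2 100.2]
top meter 1260 z 44.5 (array([ 408.6, -325.9]), array([111., 151.]), 25.1) mean [ 410.  -326.1   44.4]
side handle 124 z 178.3 (array([582.9,   7.7]), array([25.4, 24.8]), 52.7) mean [581.6   3.5 175.2]
side standtop 588 z 120.3 (array([582.5,   7.9]), array([82.8, 79.8]), 77.6) mean [ 5.806e+02 -4.000e-01  1.203e+02]
side cellplate 569 z 100.2 (array([414.2, 258.5]), array([92. , 96.7]), 19.0) mean [414.4 254.1  99.8]
side meter 3494 z 45.0 (array([ 404.5, -324.7]), array([110.5, 152. ]), 25.1) mean [ 406.1 -330.7   44.9]
top stand [247.04 171.52]
top cell [168.96 223.36]
top rec [334.08 242.56]
side stand [281.89 188.46]
side cell [212.1  140.83]
side rec [205.93 322.01]
```

View pics/crops.png

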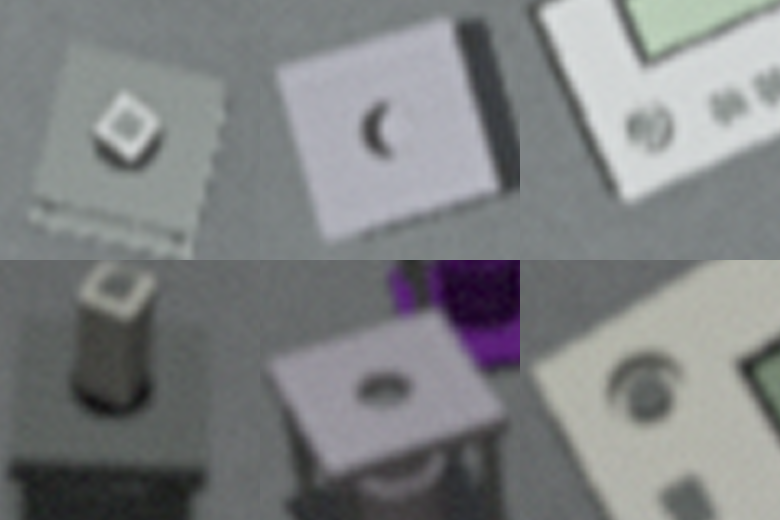

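```bash
cat >> h.py <<'E'
from scipy.spatial.transform import Rotation as Ro
def st():
    o=bot.get_obs(); return o,Ro.from_euler("xyz",o["tcp_rot"]).as_matrix()
def to(p,yaw=None):
    "shift in tool axes (m) to TCP target p (mm), turn (deg) to jaw direction yaw"
    o,R=st(); d=R.T@(np.array(p)-o["tool_pos"])/1000
    y=np.degrees(np.arctan2(R[1,1],R[0,1])); print("t",o["time"],"tcp",o["tool_pos"].round(1),"jaw yaw",round(y,1),"q",o["joint_positions"].round(2),"F",o["contact_force"].round(1),"w",round(o["grip_width"],1))
    print("  shift",d.round(4),"" if yaw is None else "turn about tool x: %s"%[round(-((yaw+k-y+180)%360-180),1) for k in(0,90,180,270)])
E
python3 - <<'E'
from h import *
print(st()[1].round(3)); to([584.5,7.8,250],-39)
E
```

```text
[[-0.     0.373 -0.928]
 [ 0.001 -0.928 -0.373]
 [-1.    -0.001 -0.   ]]
t 0.1 tcp [ 195.5 -486.8  226.1] jaw yaw -68.1 q [-1.34  0.34  1.52  0.    1.28 -0.15] F [-0.3  0.4  0.1] w 91.9
  shift [-0.0233 -0.3142 -0.5452] turn about tool x: [np.float64(-29.1), np.float64(-119.1), np.float64(150.9), np.float64(60.9)]
```

step_arm(
  targets=[
    [[-0.006, -0.02, -0.034, 0], [-0.012, -0.04, -0.068, 0], [-0.018, -0.06, -0.102, 0], [-0.024, -0.08, -0.136, 0], [-0.024, -0.1, -0.17, 0]],
  ],
  jaw=0,
)

```text
time: 0.52
tool_pos: [316.9, -329.5, 251.1]
tcp_rot: [-3.134, 1.57, 0.388]
contact_force: [1.2, -0.2, 0.3]
grip_width: 92.0
```

step_arm(
  targets=[
    [[0, -0.02, -0.034, 0], [0, -0.04, -0.068, 0], [0, -0.06, -0.102, 0], [0, -0.08, -0.136, 0], [0, -0.1, -0.17, 0]],
  ],
)

```text
time: 0.93
tool_pos: [438.2, -171.5, 251.1]
tcp_rot: [-2.444, 1.57, 1.079]
contact_force: [0.1, -0.8, -1.0]
grip_width: 92.0
```

step_arm(
  targets=[
    [[0, -0.018, -0.034, -6], [0, -0.036, -0.068, -12], [0, -0.054, -0.102, -18], [0, -0.072, -0.136, -24], [0, -0.09, -0.16, -29]],
  ],
)

```text
time: 1.35
tool_pos: [554.8, -26.2, 250.6]
tcp_rot: [-2.559, 1.57, 1.476]
contact_force: [0.7, 0.0, -0.1]
grip_width: 92.0
```

```bash
python3 - <<'E'
from h import *
to([584.5,7.8,250],-39)
E
```

```text
t 1.35 tcp [554.8 -26.2 250.6] jaw yaw -38.8 q [-0.19  0.38  1.4   0.    1.36  0.49] F [ 0.7  0.  -0.1] w 92.0
  shift [ 0.0006  0.0019 -0.0451] turn about tool x: [np.float64(0.2), np.float64(-89.8), np.float64(-179.8), np.float64(90.2)]
```

step_arm(
  targets=[
    [[0, 0.001, -0.022, 0], [0, 0.002, -0.045, 0], [0, 0.002, -0.045, 0], [0.025, 0.002, -0.045, 0], [0.05, 0.002, -0.045, 0]],
  ],
)

```text
time: 1.77
tool_pos: [585.1, 7.6, 200.8]
tcp_rot: [2.285, 1.568, 0.037]
contact_force: [0.2, -0.2, -0.2]
grip_width: 92.1
```

```bash
python3 - <<'E'
from h import *
to([584.5,7.8,137],-39)
for n in("top","side"):
    c,W,*_=cap(n)
    m=(np.hypot(W[...,0]-585,W[...,1]-8)<80)&(W[...,2]>150)
    u,v=np.where(m)[1],np.where(m)[0]; print(n,m.sum())
    K,R,t=_; q=R@np.array([585,8,150])+t; a=(K@(q/q[2]))[:2]
    M=np.float32([[4,0,200-4*a[0]],[0,4,200-4*a[1]]]); I=cv2.warpAffine(c,M,(400,400),flags=cv2.INTER_CUBIC)
    J=I if n=="top" else np.hstack([J,I])
save("grasp.png",J)
E
```

```text
t 1.7667 tcp [585.1   7.6 200.8] jaw yaw -38.8 q [-0.12  0.47  1.4   0.    1.27  0.56] F [ 0.2 -0.2 -0.2] w 92.1
  shift [ 0.0638 -0.0007  0.0003] turn about tool x: [np.float64(0.2), np.float64(-89.8), np.float64(-179.8), np.float64(90.2)]
top 2934
side 7032
```

View pics/grasp.png

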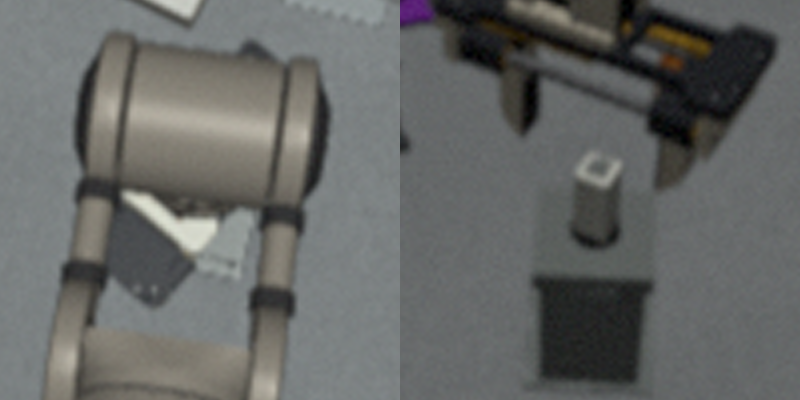

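The fingers straddle the handle, with tips at about (522,132) and (672,185) and the handle top at (600,168). Next I descend and grip.

step_arm(
  targets=[
    [[0.02, -0.0007, 0, 0], [0.04, -0.0007, 0, 0], [0.056, -0.0007, 0, 0], [0.064, -0.0007, 0, 0], [0.064, -0.0007, 0, 0]],
  ],
)

```text
time: 2.28
tool_pos: [579.8, 7.7, 131.7]
tcp_rot: [-1.047, 1.559, 2.987]
contact_force: [-0.2, 0.1, 0.6]
grip_width: 91.7
```

step_arm(
  targets=[
    [[0, 0, 0, 0], [0, 0, 0, 0], [0, 0, 0, 0], [0, 0, 0, 0], [0, 0, 0, 0]],
  ],
  jaw=1,
)

```text
time: 2.7
tool_pos: [580.1, 7.7, 132.4]
tcp_rot: [-1.053, 1.56, 2.982]
contact_force: [-0.2, -0.2, -0.8]
grip_width: 63.5
```

step_arm(
  targets=[
    [[0, 0, 0, 0], [0, 0, 0, 0], [0, 0, 0, 0], [0, 0, 0, 0], [0, 0, 0, 0]],
  ],
)

```text
time: 3.12
tool_pos: [580.1, 7.6, 132.4]
tcp_rot: [-1.048, 1.56, 2.986]
contact_force: [0.4, -0.9, -0.4]
grip_width: 29.8
```

step_arm(
  targets=[
    [[0, 0, 0, 0], [0, 0, 0, 0], [0, 0, 0, 0], [0, 0, 0, 0], [0, 0, 0, 0]],
  ],
)

```text
time: 3.53
tool_pos: [580.2, 7.6, 132.4]
tcp_rot: [-1.045, 1.56, 2.989]
contact_force: [0.9, -0.6, -0.6]
grip_width: 23.7
```

```bash
python3 - <<'E'
from h import *
to([582,7.7,275],-39); print(st()[1].round(4))
E
```

```text
t 3.5333 tcp [580.2   7.6 132.4] jaw yaw -38.9 q [-0.12  0.53  1.49  0.    1.13  0.56] F [ 0.9 -0.6 -0.6] w 23.7
  shift [-1.426e-01  1.000e-04 -5.000e-04] turn about tool x: [np.float64(0.1), np.float64(-89.9), np.float64(-179.9), np.float64(90.1)]
[[-0.0103  0.7787 -0.6273]
 [ 0.0016 -0.6273 -0.7788]
 [-0.9999 -0.009   0.0052]]
```

step_arm(
  targets=[
    [[-0.012, 0, 0, 0], [-0.035, 0, 0, 0], [-0.058, 0, 0, 0], [-0.08, 0, 0, 0], [-0.1, 0, -0.0003, 0]],
  ],
)

```text
time: 3.95
tool_pos: [581.3, 7.8, 233.6]
tcp_rot: [-1.054, 1.56, 2.98]
contact_force: [0.3, 0.1, -1.8]
grip_width: 23.8
```

step_arm(
  targets=[
    [[-0.02, 0, 0, 0], [-0.038, 0, 0, 0], [-0.043, 0, 0, 0], [-0.043, 0, 0, 0], [-0.043, 0, 0, 0]],
  ],
)

```text
time: 4.37
tool_pos: [581.3, 7.8, 275.5]
tcp_rot: [-1.052, 1.559, 2.982]
contact_force: [-0.1, 0.1, -1.4]
grip_width: 24.0
```

```bash
python3 - <<'E'
from h import *
to([363.5,-292.4,275],-39); print(st()[1].round(4))
c,W,K,R,t=cap("side"); q=R@np.array([580,8,200])+t; a=(K@(q/q[2]))[:2]
M=np.float32([[4,0,250-4*a[0]],[0,4,250-4*a[1]]]); save("lift.png",cv2.warpAffine(c,M,(500,600),flags=cv2.INTER_CUBIC))
E
```

```text
t 4.3667 tcp [581.3   7.8 275.5] jaw yaw -38.8 q [-0.12  0.42  1.26  0.    1.47  0.56] F [-0.1  0.1 -1.4] w 24.0
  shift [0.0025 0.0187 0.3704] turn about tool x: [np.float64(0.2), np.float64(-89.8), np.float64(-179.8), np.float64(90.2)]
[[-0.0118  0.7788 -0.6272]
 [ 0.0019 -0.6272 -0.7788]
 [-0.9999 -0.0103  0.0059]]
```

View pics/lift.png

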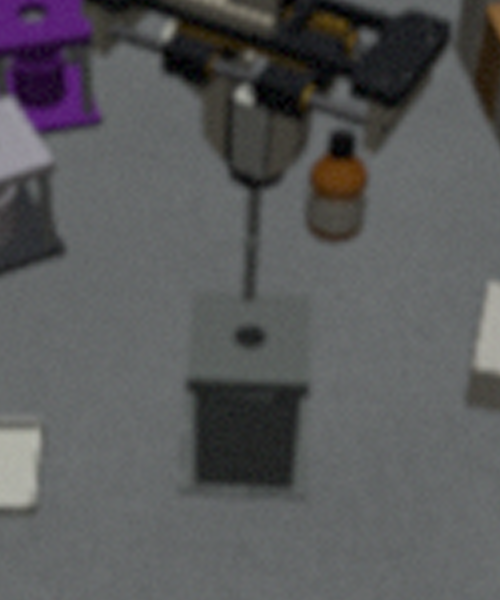

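The probe is out and hangs nearly vertical: flange at (255,180), tip at (249,298), above the stand's hole. Next stop is the meter.

step_arm(
  targets=[
    [[0, 0.001, 0.025, 0], [0, 0.003, 0.06, 0], [0, 0.005, 0.1, 0], [0, 0.007, 0.14, 0], [0.001, 0.009, 0.18, 0]],
  ],
)

```text
time: 4.83
tool_pos: [473.4, -138.8, 273.6]
tcp_rot: [-1.087, 1.555, 2.948]
contact_force: [1.3, -0.4, -0.4]
grip_width: 23.6
```

step_arm(
  targets=[
    [[0, 0.002, 0.04, 0], [0, 0.004, 0.08, 0], [0, 0.006, 0.12, 0], [0.001, 0.008, 0.155, 0], [0.001, 0.009, 0.175, 0]],
  ],
)

```text
time: 5.25
tool_pos: [368.1, -282.8, 272.2]
tcp_rot: [-1.126, 1.552, 2.907]
contact_force: [0.3, -0.4, -0.3]
grip_width: 24.0
```

step_arm(
  targets=[
    [[0, 0, 0.01, 0], [0.02, 0, 0.013, 0], [0.04, 0, 0.013, 0], [0.05, 0, 0.013, 0], [0.05, 0, 0.013, 0]],
  ],
)

```text
time: 5.67
tool_pos: [357.4, -291.3, 218.9]
tcp_rot: [-1.297, 1.546, 2.735]
contact_force: [-0.3, 0.4, -1.0]
grip_width: 23.9
```

```bash
python3 - <<'E'
from h import *
to([363,-292,190],-39); print(st()[1].round(4))
o,T=st(); p=o["tool_pos"]; tip=p+T[:,0]*122.4
print("tip pred",tip)
c,W,K,R,t=cap("side"); 
pr=lambda x:(K@((R@x+t)/(R@x+t)[2]))[:2]
a=pr(tip); s=6
print("tip px",a, "in crop",200,300,"recess expected crop",(pr(np.array([361.5,-291.7,44]))-a)*s+[200,300])
M=np.float32([[s,0,200-s*a[0]],[0,s,300-s*a[1]]]); save("met.png",cv2.warpAffine(c,M,(500,600),flags=cv2.INTER_CUBIC))
m=(np.hypot(W[...,0]-tip[0],W[...,1]-tip[1])<25)&(W[...,2]>60)
for z in range(70,170,10):
    k=m&(abs(W[...,2]-z)<5); print(z,k.sum(),np.nanmedian(W[k],axis=0).round(1) if k.sum() else "", np.mean(np.argwhere(k)[:,::-1],axis=0).round(2) if k.sum() else "")
E
```

```text
t 5.6667 tcp [ 357.4 -291.3  218.9] jaw yaw -39.0 q [-0.84  0.25  1.68 -0.01  1.23 -0.16] F [-0.3  0.4 -1. ] w 23.9
  shift [ 0.0287  0.0055 -0.0032] turn about tool x: [np.float64(0.0), np.float64(-90.0), np.float64(-180.0), np.float64(90.0)]
[[-0.0228  0.7773 -0.6287]
 [ 0.0098 -0.6287 -0.7776]
 [-0.9997 -0.0239  0.0067]]
tip pred [ 354.56789475 -290.0662346    96.5111525 ]
tip px [198.91685349 310.77467927] in crop 200 300 recess expected crop [237.5677567  361.09958934]
70 0  
80 0  
90 0  
100 7 [ 357.  -289.4  102.4] [199.57 309.29]
110 7 [ 356.4 -289.8  109.7] [198.86 307.71]
120 9 [ 357.8 -289.8  119.9] [198.78 305.56]
130 6 [ 356.2 -290.5  130.8] [197.67 303.83]
140 11 [ 357.8 -290.   138.1] [197.64 301.64]
150 14 [ 358.2 -290.1  152.9] [196.64 298.79]
160 9 [ 357.7 -290.4  157.8] [196.44 297.44]
```

View pics/met.png

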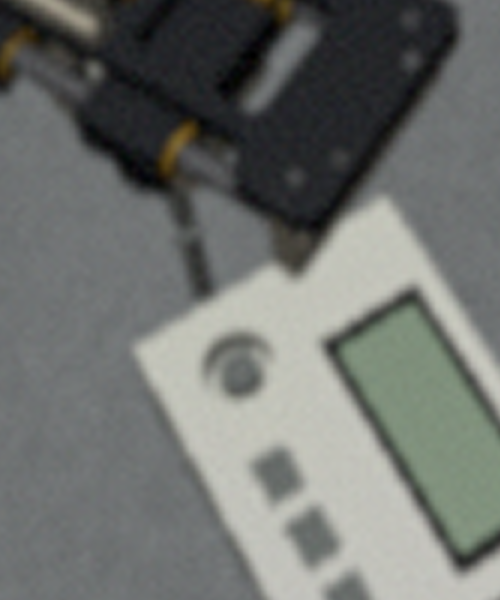

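The rod tip shows at crop (205,297) and the recess at (238,364), so the tip needs about +5 mm in x and -3 mm in y. I'll correct that while descending, then check.

step_arm(
  targets=[
    [[0.008, 0.004, -0.001, 0], [0.02, 0.007, -0.001, 0], [0.033, 0.007, -0.001, 0], [0.043, 0.007, -0.001, 0], [0.043, 0.007, -0.001, 0]],
  ],
)

```text
time: 6.13
tool_pos: [362.9, -294.4, 175.5]
tcp_rot: [-1.305, 1.545, 2.728]
contact_force: [0.5, 0.3, -1.6]
grip_width: 23.8
```

step_arm(
  targets=[
    [[0, 0, 0, 0], [0, 0, 0, 0], [0, 0, 0, 0], [0, 0, 0, 0], [0, 0, 0, 0]],
  ],
)

```text
time: 6.55
tool_pos: [363.1, -294.6, 176.1]
tcp_rot: [-1.286, 1.547, 2.747]
contact_force: [-0.1, 0.6, -0.6]
grip_width: 23.9
```

```bash
python3 - <<'E'
from h import *
to([363,-292,190],-39); print(st()[1].round(4))
o,T=st(); p=o["tool_pos"]; tip=p+T[:,0]*122.4
print("tip pred",tip)
c,W,K,R,t=cap("side"); 
pr=lambda x:(K@((R@x+t)/(R@x+t)[2]))[:2]
a=pr(tip); s=8
print("tip px",a, "recess expected crop",(pr(np.array([361.5,-291.7,44]))-a)*s+[250,250],"probe tip over cap at 39:",(pr(np.array([361.5,-291.7,39]))-a)*s+[250,250])
print("1mm x,y,z",[((pr(tip+e)-a)*s).round(1) for e in np.eye(3)])
M=np.float32([[s,0,250-s*a[0]],[0,s,250-s*a[1]]]); save("met2.png",cv2.warpAffine(c,M,(500,450),flags=cv2.INTER_CUBIC))
E
```

```text
t 6.55 tcp [ 363.1 -294.6  176.1] jaw yaw -38.9 q [-0.84  0.3   1.73 -0.01  1.13 -0.15] F [-0.1  0.6 -0.6] w 23.9
  shift [-0.0139 -0.0021 -0.0018] turn about tool x: [np.float64(0.1), np.float64(-89.9), np.float64(-179.9), np.float64(90.1)]
[[-0.0224  0.7778 -0.6282]
 [ 0.0093 -0.6281 -0.7781]
 [-0.9997 -0.0233  0.0068]]
tip pred [ 360.39911469 -293.46753626   53.69048075]
tip px [204.1938306 320.0499272] recess expected crop [257.87452537 257.26413567] probe tip over cap at 39: [260.00943886 264.41925184]
1mm x,y,z [array([ 3.6, -0.5]), array([-0.2, -3.5]), array([-0.4, -1.5])]
```

View pics/met2.png

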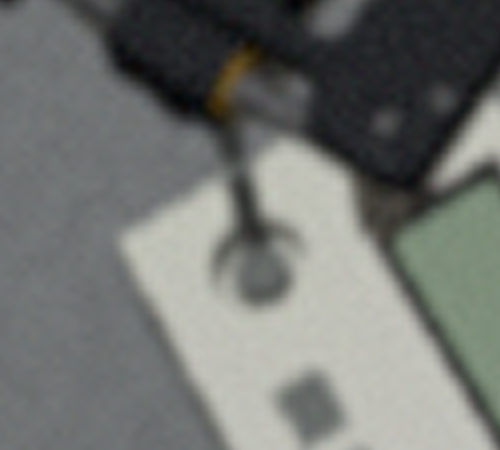

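The tip is roughly at (250,232) and the cap's centre at (262,272). After the remaining descent that still leaves about +1.5 mm in x and -3.5 mm in y to correct.

step_arm(
  targets=[
    [[0.002, 0.0036, 0.0017, 0], [0.007, 0.0036, 0.0017, 0], [0.0125, 0.0036, 0.0017, 0], [0.0125, 0.0036, 0.0017, 0], [0.0125, 0.0036, 0.0017, 0]],
  ],
)

```text
time: 7.02
tool_pos: [364.2, -297.7, 162.8]
tcp_rot: [-1.315, 1.545, 2.718]
contact_force: [0.2, -0.5, -0.5]
grip_width: 23.7
```

step_arm(
  targets=[
    [[0.001, 0, 0, 0], [0.002, 0, 0, 0], [0.003, 0, 0, 0], [0.004, 0, 0, 0], [0.004, 0, 0, 0]],
  ],
)

```text
time: 7.43
tool_pos: [364.2, -297.7, 158.9]
tcp_rot: [-1.31, 1.545, 2.723]
contact_force: [0.4, 0.7, 1.3]
grip_width: 24.1
```

```bash
python3 - <<'E'
from h import *
to([363,-292,190],-39); print(st()[1].round(4))
o,T=st(); p=o["tool_pos"]; tip=p+T[:,0]*122.4
print("tip pred",tip)
c,W,K,R,t=cap("side"); 
pr=lambda x:(K@((R@x+t)/(R@x+t)[2]))[:2]
a=pr(tip); s=8
M=np.float32([[s,0,250-s*a[0]],[0,s,250-s*a[1]]]); save("met3.png",cv2.warpAffine(c,M,(500,450),flags=cv2.INTER_CUBIC))
E
```

```text
t 7.4333 tcp [ 364.2 -297.7  158.9] jaw yaw -38.9 q [-0.84  0.33  1.75 -0.01  1.09 -0.16] F [0.4 0.7 1.3] w 24.1
  shift [-0.031  -0.0053 -0.0035] turn about tool x: [np.float64(0.1), np.float64(-89.9), np.float64(-179.9), np.float64(90.1)]
[[-0.0233  0.7776 -0.6283]
 [ 0.0104 -0.6282 -0.778 ]
 [-0.9997 -0.0246  0.0066]]
tip pred [ 361.33935237 -296.47266071   36.50317843]
```

View pics/met3.png

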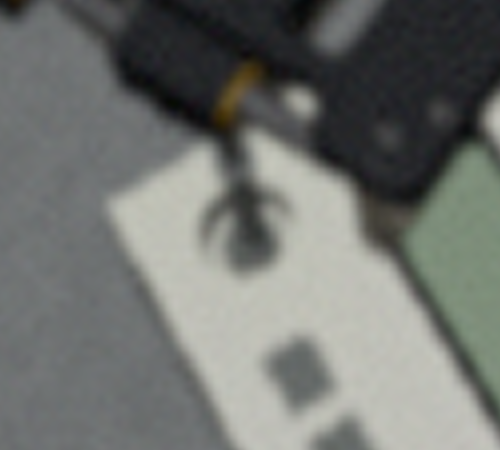

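The rod stands in the recess on the cap at about (247,240), and force is building. I'll press further.

step_arm(
  targets=[
    [[0.001, 0, 0, 0], [0.002, 0, 0, 0], [0.003, 0, 0, 0], [0.0035, 0, 0, 0], [0.0035, 0, 0, 0]],
  ],
)

```text
time: 7.9
tool_pos: [364.2, -297.7, 156.0]
tcp_rot: [-1.302, 1.546, 2.731]
contact_force: [-0.9, 1.9, 7.3]
grip_width: 23.6
```

step_arm(
  targets=[
    [[0.0012, 0, 0, 0], [0.0012, 0, 0, 0], [0.0012, 0, 0, 0], [0.0012, 0, 0, 0], [0.0012, 0, 0, 0]],
  ],
)

```text
time: 8.32
tool_pos: [364.2, -297.7, 155.9]
tcp_rot: [-1.288, 1.546, 2.745]
contact_force: [-2.1, 2.7, 12.0]
grip_width: 24.1
```

It's at the hard stop: about 12 N with no further travel. I'll lift out now, ending the call in motion to see how the tilt reacts.

step_arm(
  targets=[
    [[-0.006, 0, 0, 0], [-0.016, 0, 0, 0], [-0.03, 0, 0, 0], [-0.05, 0, 0, 0], [-0.08, 0, 0, 0]],
  ],
)

```text
time: 8.73
tool_pos: [365.1, -297.6, 234.8]
tcp_rot: [-1.359, 1.542, 2.674]
contact_force: [0.2, 0.3, -1.9]
grip_width: 23.7
```

step_arm(
  targets=[
    [[-0.025, 0, 0, 0], [-0.045, 0, 0, 0], [-0.05, 0, 0, 0], [-0.05, 0, 0, 0], [-0.05, 0, 0, 0]],
  ],
)

```text
time: 9.15
tool_pos: [366.1, -297.9, 283.6]
tcp_rot: [-1.376, 1.54, 2.657]
contact_force: [-0.7, 0.3, -1.5]
grip_width: 23.8
```

```bash
python3 - <<'E'
from h import *
to([415,250,285],-39); print(st()[1].round(4))
E
```

```text
t 9.15 tcp [ 366.1 -297.9  283.6] jaw yaw -38.9 q [-0.84  0.22  1.53 -0.01  1.41 -0.16] F [-0.7  0.3 -1.5] w 23.8
  shift [ 0.005  -0.3061 -0.457 ] turn about tool x: [np.float64(0.1), np.float64(-89.9), np.float64(-179.9), np.float64(90.1)]
[[-0.0268  0.7776 -0.6282]
 [ 0.0141 -0.6281 -0.778 ]
 [-0.9995 -0.0297  0.0059]]
```

step_arm(
  targets=[
    [[0, -0.014, -0.035, 0], [0, -0.029, -0.071, 0], [0, -0.044, -0.108, 0], [0, -0.057, -0.142, 0], [0, -0.057, -0.142, 0]],
  ],
)

```text
time: 9.57
tool_pos: [411.2, -146.0, 282.8]
tcp_rot: [-1.458, 1.536, 2.58]
contact_force: [-0.5, 0.3, -1.2]
grip_width: 24.3
```

step_arm(
  targets=[
    [[0, -0.014, -0.035, 0], [0, -0.029, -0.071, 0], [0, -0.044, -0.108, 0], [0, -0.057, -0.142, 0], [0, -0.057, -0.142, 0]],
  ],
)

```text
time: 9.98
tool_pos: [455.7, 5.8, 282.5]
tcp_rot: [-1.494, 1.533, 2.55]
contact_force: [-0.8, -0.6, -0.8]
grip_width: 23.9
```

```bash
python3 - <<'E'
from h import *
to([414,254,285],-39); print(st()[1].round(4))
E
```

```text
t 9.9833 tcp [455.7   5.8 282.5] jaw yaw -38.3 q [-0.17  0.19  1.58  0.02  1.41  0.5 ] F [-0.8 -0.6 -0.8] w 23.9
  shift [ 0.004  -0.1866 -0.1689] turn about tool x: [np.float64(0.7), np.float64(-89.3), np.float64(-179.3), np.float64(90.7)]
[[-0.0314  0.7839 -0.6201]
 [ 0.0211 -0.6198 -0.7845]
 [-0.9993 -0.0377  0.0029]]
```

step_arm(
  targets=[
    [[0, -0.025, -0.022, 0], [0, -0.05, -0.044, 0], [0, -0.075, -0.067, 0], [0, -0.095, -0.085, 0], [0, -0.095, -0.085, 0]],
  ],
)

```text
time: 10.4
tool_pos: [432.4, 134.6, 284.4]
tcp_rot: [-1.479, 1.53, 2.569]
contact_force: [-0.8, -0.4, -0.4]
grip_width: 23.6
```

step_arm(
  targets=[
    [[0, -0.025, -0.022, 0], [0, -0.05, -0.044, 0], [0, -0.07, -0.065, 0], [0, -0.086, -0.079, 0], [0, -0.091, -0.084, 0]],
  ],
)

```text
time: 10.82
tool_pos: [411.9, 258.3, 286.2]
tcp_rot: [-1.438, 1.528, 2.612]
contact_force: [1.1, -1.2, -1.3]
grip_width: 24.1
```

step_arm(
  targets=[
    [[0, 0, 0, 0], [0, 0, 0, 0], [0, 0, 0, 0], [0, 0, 0, 0], [0, 0, 0, 0]],
  ],
)

```text
time: 11.23
tool_pos: [412.2, 257.3, 286.2]
tcp_rot: [-1.431, 1.528, 2.617]
contact_force: [-0.3, 0.5, -1.5]
grip_width: 23.8
```

```bash
cat > look.py <<'E'
from h import *
import sys
o,T=st(); p=o["tool_pos"]; tip=p+T[:,0]*122.4
to([414,254,285],-39); print(T.round(4)); print("tip pred",tip.round(1))
for n in ("side","top"):
    c,W,K,R,t=cap(n)
    pr=lambda x:(K@((R@x+t)/(R@x+t)[2]))[:2]
    a=pr(tip); s=6
    M=np.float32([[s,0,200-s*a[0]],[0,s,200-s*a[1]]]); I=cv2.warpAffine(c,M,(400,550),flags=cv2.INTER_CUBIC)
    J=I if n=="side" else np.hstack([J,I])
    print(n,"cell hole crop",((pr(np.array([414.3,258.5,100] if n=="side" else [418.9,257.9,100]))-a)*s+200).round(1),"1mm",[((pr(tip+e)-a)*s).round(1) for e in np.eye(3)])
    np.savez("cur_"+n+".npz",c=c,W=W,K=K,R=R,t=t,tip=tip)
    m=(np.hypot(W[...,0]-tip[0],W[...,1]-tip[1])<30)&(W[...,2]>tip[2]-8)
    for z in np.arange(tip[2],tip[2]+110,12):
        k=m&(abs(W[...,2]-z)<6)
        if n=="side" and k.sum(): print(z.round(),k.sum(),np.median(W[k],axis=0).round(1),np.mean(np.argwhere(k)[:,::-1],axis=0).round(2))
save(sys.argv[1],J)
E
python3 look.py c1.png
```

```text
t 11.2333 tcp [412.2 257.3 286.2] jaw yaw -38.1 q [0.38 0.24 1.5  0.03 1.43 1.04] F [-0.3  0.5 -1.5] w 23.8
  shift [0.001  0.0035 0.0015] turn about tool x: [np.float64(0.9), np.float64(-89.1), np.float64(-179.1), np.float64(90.9)]
[[-0.0373  0.7863 -0.6167]
 [ 0.0216 -0.6164 -0.7872]
 [-0.9991 -0.0426  0.006 ]]
tip pred [407.6 259.9 163.9]
side cell hole crop [227.2 298.9] 1mm [array([ 2. , -0.2]), array([-0.1, -1.2]), array([-0.2, -1.6])]
164.0 6 [409.4 262.3 168. ] [207.  122.5]
176.0 6 [409.  261.2 175.8] [206.67 120.33]
188.0 7 [408.9 259.8 188.3] [206.14 117.43]
200.0 12 [410.3 260.4 198.4] [206.17 114.17]
212.0 9 [411.3 259.6 213.2] [205.89 110.56]
224.0 13 [410.  260.2 222.5] [205.23 107.38]
236.0 10 [411.5 260.2 234.8] [205.1 103.8]
248.0 9 [412.2 257.  247.2] [204.67 100.56]
260.0 11 [411.3 258.4 259. ] [204.    96.64]
272.0 9 [412.9 246.1 276.5] [204.44  93.67]
top cell hole crop [228.9 176.2] 1mm [array([ 0.1, -1.9]), array([-1.9, -0. ]), array([-0.4,  0.1])]
```

View pics/c1.png

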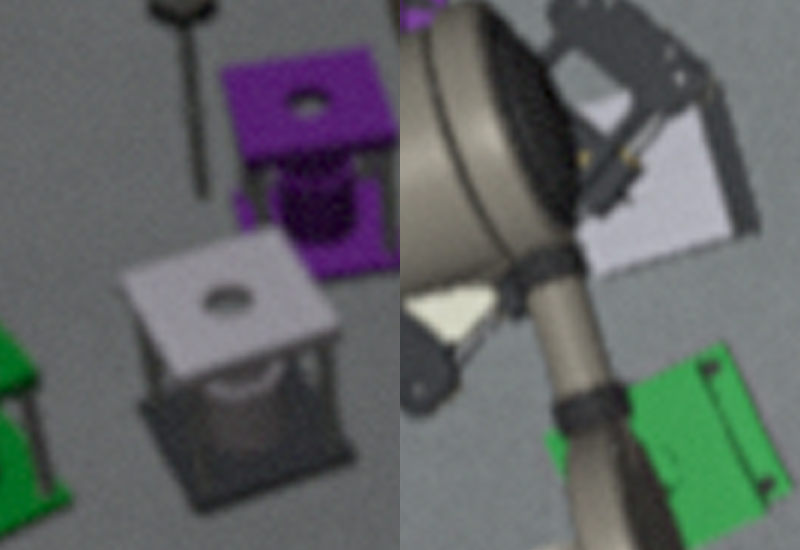

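The side view shows the rod tip at (203,195) and the silver cell's hole at (228,299). Depth puts the tip at about (409.3, 265.8), against the hole at (414.3, 258.5) in the same camera. I'll shift and come down to just above the plate, slowly so as not to add tilt.

step_arm(
  targets=[
    [[0.004, 0.003, 0.0008, 0], [0.012, 0.007, 0.0016, 0], [0.02, 0.01, 0.0024, 0], [0.026, 0.0103, 0.0024, 0], [0.028, 0.0103, 0.0024, 0]],
  ],
)

```text
time: 11.75
tool_pos: [417.2, 249.5, 256.2]
tcp_rot: [-1.39, 1.526, 2.657]
contact_force: [-0.0, -0.3, -0.6]
grip_width: 23.7
```

step_arm(
  targets=[
    [[0.003, 0, 0, 0], [0.008, 0, 0, 0], [0.013, 0, 0, 0], [0.016, 0, 0, 0], [0.017, 0, 0, 0]],
  ],
)

```text
time: 12.17
tool_pos: [416.2, 249.9, 238.6]
tcp_rot: [-1.374, 1.525, 2.673]
contact_force: [-0.5, -0.1, -1.1]
grip_width: 23.9
```

step_arm(
  targets=[
    [[0, 0, 0, 0], [0, 0, 0, 0], [0, 0, 0, 0], [0, 0, 0, 0], [0, 0, 0, 0]],
  ],
)

```text
time: 12.58
tool_pos: [416.3, 249.9, 238.8]
tcp_rot: [-1.383, 1.526, 2.664]
contact_force: [-0.6, -0.1, -0.5]
grip_width: 23.9
```

```bash
cat > look2.py <<'E'
from h import *
import sys
o,T=st(); p=o["tool_pos"]; tip=p+T[:,0]*122.4
to([414,254,285],-39); print(T[:,0].round(4)); print("tip pred",tip.round(1))
Ws=[];cs=[]
for i in range(6):
    c,W,K,R,t=cap("side"); Ws.append(W); cs.append(c.astype(float))
W=np.nanmedian(Ws,axis=0); c=np.mean(cs,axis=0).astype(np.uint8)
pr=lambda x:(K@((R@x+t)/(R@x+t)[2]))[:2]
a=pr(tip); s=10
M=np.float32([[s,0,300-s*a[0]],[0,s,250-s*a[1]]]); save(sys.argv[1],cv2.warpAffine(c,M,(600,450),flags=cv2.INTER_CUBIC))
# plate hole from colour at z=100: dark blob centroid
hc=pr(np.array([414.3,258.5,100])); print("hole crop",((hc-a)*s+[300,250]).round(1),"1mm",[((pr(tip+e)-a)*s).round(1) for e in np.eye(3)])
m=(np.hypot(W[...,0]-tip[0],W[...,1]-tip[1])<30)&(W[...,2]>max(tip[2],104)+2)&(W[...,2]<tip[2]+105)
P=W[m]; P=P[abs(P[:,0]-np.median(P[:,0]))<6]
# axis = surface shifted away from camera by ~3.2 mm (mean of a half cylinder) horizontally
C=-R.T@t; h=(tip-C)[:2]; h/=np.linalg.norm(h)
from scipy.optimize import least_squares
def f(q):
    ax=np.c_[q[0]+q[2]*(P[:,2]-tip[2]),q[1]+q[3]*(P[:,2]-tip[2])]; return np.hypot(*(P[:,:2]-ax).T)-4
k=P[:,2]; r=least_squares(f,[tip[0],tip[1]+4,0,0],loss="soft_l1"); print("n",len(P),"axis at tip",r.x[:2].round(2),"slope",r.x[2:].round(3),"at +54",(r.x[:2]+54*r.x[2:]).round(2),"rms",np.sqrt(np.mean(r.fun**2)).round(2))
q=np.array([*np.polyfit(P[:,2]-tip[2],P[:,0],1),*np.polyfit(P[:,2]-tip[2],P[:,1],1)]); print("surface fit",q.round(3))
np.savez("cur.npz",c=c,W=W,K=K,R=R,t=t,tip=tip)
E
python3 look2.py c2.png
```

```text
t 12.5833 tcp [416.3 249.9 238.8] jaw yaw -38.1 q [0.36 0.27 1.59 0.03 1.31 1.02] F [-0.6 -0.1 -0.5] w 23.9
  shift [-0.046  -0.0064 -0.0014] turn about tool x: [np.float64(0.9), np.float64(-89.1), np.float64(-179.1), np.float64(90.9)]
[-0.04    0.0207 -0.999 ]
tip pred [411.4 252.5 116.5]
hole crop [313.9 277.8] 1mm [array([ 3.2, -0.3]), array([-0.2, -2.1]), array([-0.4, -2.5])]
n 75 axis at tip [412.37 256.37] slope [ 0.039 -0.026] at +54 [414.5  254.96] rms 0.62
surface fit [ 4.10000e-02  4.12194e+02 -2.50000e-02  2.53307e+02]
```

View pics/c2.png

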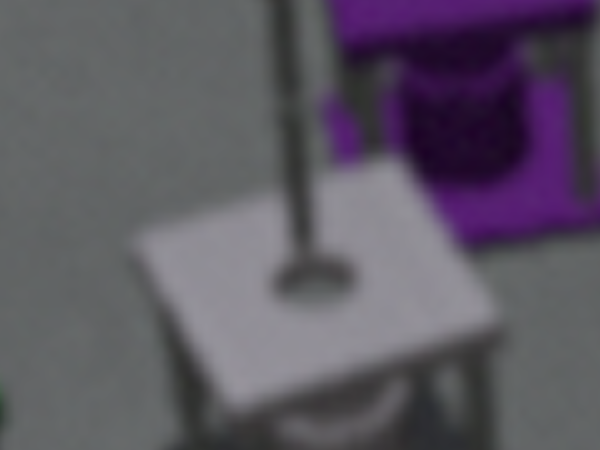

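The rod ends at about (303,245), just above the hole ellipse centred near (314,281) on the silver plate. The depth fit puts the axis at the tip at (412.4, 256.4) with a 2.7° tilt. Next I refine the hole's centre in the same camera.

```bash
python3 - <<'E'
from h import *
for fn in("side0.npz","cur.npz","top0.npz"):
    d=np.load(fn); K,R,t=d["K"],d["R"],d["t"]; x0,y0=355,200; s=5
    A=np.array([[1/s,0,x0],[0,1/s,y0],[0,0,100],[0,0,1]])@np.eye(3) if 0 else np.array([[1/s,0,x0],[0,1/s,y0],[0,0,100.]])
    H=K@(R@A+np.outer(t,[0,0,1]))
    g=cv2.warpPerspective(d["c"],H,(600,600),flags=cv2.INTER_CUBIC|cv2.WARP_INVERSE_MAP)
    g=cv2.cvtColor(g,cv2.COLOR_RGB2GRAY)
    th,b=cv2.threshold(cv2.GaussianBlur(g,(9,9),0),0,255,cv2.THRESH_OTSU)
    cs,_=cv2.findContours(b,cv2.RETR_CCOMP,cv2.CHAIN_APPROX_NONE); cs=sorted(cs,key=cv2.contourArea)[::-1]
    (c,sz,an)=cv2.minAreaRect(cs[0]); print(fn,th,"plate",np.array(c)/s+[x0,y0],np.array(sz)/s,an)
    for q in cs[1:4]:
        if len(q)>40:
            e=cv2.fitEllipse(q); print("  blob",np.array(e[0])/s+[x0,y0],np.array(e[1])/s,cv2.contourArea(q)/s/s)
    # profile lines through expected centre: brightness along y, x
    cx,cy=int((414.3-x0)*s),int((258.5-y0)*s)
    if fn!="top0.npz":
        print("  y prof",[(round(y0+j/s,1),int(g[j,cx-5:cx+6].mean())) for j in range(cy-110,cy+111,8)])
        print("  x prof",[(round(x0+j/s,1),int(g[cy-5:cy+6,j].mean())) for j in range(cx-110,cx+111,8)])
    cv2.imwrite("pics/rect_"+fn[:-4]+".png",g)
E
```

```text
side0.npz 113.0 plate [414.92077637 260.68070068] [93.63287354 95.88708496] 18.147993087768555
  blob [414.28997803 258.51226807] [23.58831024 26.40097046] 486.6
  y prof [(236.4, 148), (238.0, 145), (239.6, 143), (241.2, 139), (242.8, 132), (244.4, 126), (246.0, 119), (247.6, 113), (249.2, 110), (250.8, 106), (252.4, 99), (254.0, 95), (255.6, 90), (257.2, 83), (258.8, 78), (260.4, 74), (262.0, 74), (263.6, 75), (265.2, 81), (266.8, 91), (268.4, 101), (270.0, 113), (271.6, 125), (273.2, 133), (274.8, 138), (276.4, 145), (278.0, 147), (279.6, 147)]
  x prof [(392.2, 149), (393.8, 150), (395.4, 151), (397.0, 148), (398.6, 139), (400.2, 128), (401.8, 110), (403.4, 93), (405.0, 78), (406.6, 71), (408.2, 68), (409.8, 70), (411.4, 74), (413.0, 77), (414.6, 79), (416.2, 79), (417.8, 76), (419.4, 72), (421.0, 72), (422.6, 76), (424.2, 87), (425.8, 99), (427.4, 116), (429.0, 129), (430.6, 142), (432.2, 148), (433.8, 152), (435.4, 151)]
cur.npz 108.0 plate [414.79309082 260.8005249 ] [93.59262085 96.06378174] 18.338327407836914
  y prof [(236.4, 143), (238.0, 140), (239.6, 137), (241.2, 133), 
[... 178 characters left out ...]
3.6, 68), (265.2, 71), (266.8, 75), (268.4, 80), (270.0, 84), (271.6, 88), (273.2, 88), (274.8, 88), (276.4, 87), (278.0, 84), (279.6, 82)]
  x prof [(392.2, 145), (393.8, 146), (395.4, 144), (397.0, 143), (398.6, 134), (400.2, 121), (401.8, 103), (403.4, 88), (405.0, 74), (406.6, 69), (408.2, 68), (409.8, 70), (411.4, 73), (413.0, 75), (414.6, 77), (416.2, 76), (417.8, 74), (419.4, 71), (421.0, 70), (422.6, 71), (424.2, 80), (425.8, 92), (427.4, 111), (429.0, 126), (430.6, 138), (432.2, 142), (433.8, 145), (435.4, 144)]
top0.npz 146.0 plate [417.56881104 258.67164307] [93.17965088 91.00628052] 17.573802947998047
  blob [416.81159668 263.45984497] [16.32679138 30.57732544] 309.65999999999997
```

```bash
python3 - <<'E'
from h import *
out=[]
for fn in("side0.npz","cur.npz"):
    d=np.load(fn); K,R,t=d["K"],d["R"],d["t"]; x0,y0=364,206; s=4
    A=np.array([[1/s,0,x0],[0,1/s,y0],[0,0,100.]])
    g=cv2.warpPerspective(d["c"],K@(R@A+np.outer(t,[0,0,1])),(400,420),flags=cv2.INTER_CUBIC|cv2.WARP_INVERSE_MAP)
    for cy,col in((258.5,(255,0,0)),):
        c=(np.array([414.3,cy])-[x0,y0])*s
        cv2.polylines(g,[np.int32(cv2.boxPoints((c.tolist(),(90*s,90*s),18.2)))],True,col,1)
        cv2.circle(g,tuple(np.int32(c)),int(13.5*s),col,1)
    out.append(g)
save("rect.png",np.hstack(out))
E
```

```text
(no output)
```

View pics/rect.png

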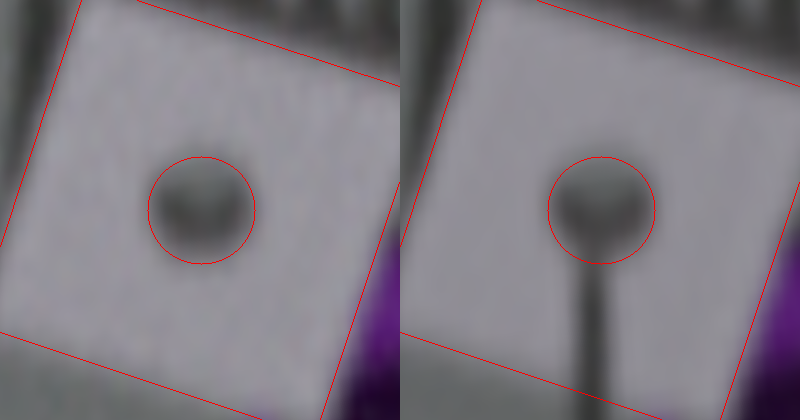

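Image and depth agree: hole centre about (414.3, 258.0), and the probe's tip-to-collar midpoint about (413.4, 255.7). I'll shift (+0.9, +2.3) and descend in stages.

step_arm(
  targets=[
    [[0.001, -0.0007, -0.0024, 0], [0.004, -0.0006, -0.0024, 0], [0.008, -0.0003, -0.0024, 0], [0.012, -0.0002, -0.0024, 0], [0.012, -0.0002, -0.0024, 0]],
  ],
)

```text
time: 13.3
tool_pos: [416.5, 251.9, 225.5]
tcp_rot: [-1.343, 1.524, 2.704]
contact_force: [-1.1, 0.4, -1.4]
grip_width: 24.0
```

step_arm(
  targets=[
    [[0, 0, 0, 0], [0, 0, 0, 0], [0, 0, 0, 0], [0, 0, 0, 0], [0, 0, 0, 0]],
  ],
)

```text
time: 13.72
tool_pos: [416.6, 251.9, 225.7]
tcp_rot: [-1.347, 1.524, 2.701]
contact_force: [-1.4, -0.2, 0.2]
grip_width: 23.9
```

```bash
python3 look2.py c3.png; python3 - <<'E'
from h import *
to([417.2,252.2,168.5]); print(st()[1].round(4))
E
```

```text
t 13.7167 tcp [416.6 251.9 225.7] jaw yaw -38.1 q [0.36 0.29 1.61 0.03 1.28 1.02] F [-1.4 -0.2  0.2] w 23.9
  shift [-0.0591 -0.006   0.0006] turn about tool x: [np.float64(0.9), np.float64(-89.1), np.float64(-179.1), np.float64(90.9)]
[-0.042   0.0198 -0.9989]
tip pred [411.4 254.4 103.4]
hole crop [309.6 248.9] 1mm [array([ 3.2, -0.3]), array([-0.2, -2.1]), array([-0.4, -2.5])]
n 68 axis at tip [412.6 258.4] slope [ 0.036 -0.025] at +54 [414.54 257.05] rms 2.49
surface fit [ 3.30000e-02  4.12950e+02 -4.10000e-02  2.56481e+02]
t 14.0167 tcp [416.5 251.9 225.5] jaw yaw -38.1 q [0.36 0.29 1.61 0.03 1.28 1.02] F [ 0.2  0.4 -1.1] w 23.5
  shift [ 0.057   0.003  -0.0012] 
[[-0.0422  0.7862 -0.6166]
 [ 0.0198 -0.6163 -0.7872]
 [-0.9989 -0.0454  0.0105]]
```

step_arm(
  targets=[
    [[0.003, 0.0004, -0.0005, 0], [0.009, 0.0006, -0.0006, 0], [0.016, 0.001, -0.0007, 0], [0.022, 0.0012, -0.0008, 0], [0.024, 0.0014, -0.0008, 0]],
  ],
)

```text
time: 14.43
tool_pos: [416.4, 251.9, 200.0]
tcp_rot: [-1.306, 1.522, 2.741]
contact_force: [0.7, 0.5, -2.2]
grip_width: 23.9
```

step_arm(
  targets=[
    [[0, 0, 0, 0], [0, 0, 0, 0], [0, 0, 0, 0], [0, 0, 0, 0], [0, 0, 0, 0]],
  ],
)

```text
time: 14.85
tool_pos: [416.5, 252.0, 200.2]
tcp_rot: [-1.315, 1.523, 2.732]
contact_force: [0.0, -0.2, -0.9]
grip_width: 23.7
```

```bash
python3 look2.py c4.png; python3 - <<'E'
from h import *
to([417.2,252.2,168.3])
E
```

```text
t 14.85 tcp [416.5 252.  200.2] jaw yaw -38.1 q [0.36 0.31 1.65 0.04 1.22 1.02] F [ 0.  -0.2 -0.9] w 23.7
  shift [-0.0845 -0.0072  0.001 ] turn about tool x: [np.float64(0.9), np.float64(-89.1), np.float64(-179.1), np.float64(90.9)]
[-0.044   0.0191 -0.9988]
tip pred [411.2 254.3  78. ]
hole crop [301.6 186.9] 1mm [array([ 3.2, -0.3]), array([-0.2, -2.1]), array([-0.3, -2.4])]
n 49 axis at tip [411.26 257.2 ] slope [ 0.054 -0.011] at +54 [414.17 256.6 ] rms 0.82
surface fit [ 3.90000e-02  4.12320e+02 -1.00000e-02  2.54031e+02]
t 15.15 tcp [416.4 251.9 200.1] jaw yaw -38.1 q [0.36 0.31 1.65 0.04 1.22 1.02] F [-0.7  0.5 -0.9] w 23.7
  shift [ 0.0317  0.0019 -0.0011]
```

step_arm(
  targets=[
    [[0.003, 0.0004, -0.0014, 0], [0.01, 0.0008, -0.0015, 0], [0.018, 0.0012, -0.0016, 0], [0.026, 0.0016, -0.0016, 0], [0.031, 0.0019, -0.0016, 0]],
  ],
)

```text
time: 15.57
tool_pos: [416.9, 252.3, 167.4]
tcp_rot: [-1.278, 1.521, 2.769]
contact_force: [-0.6, -0.0, -1.1]
grip_width: 23.8
```

step_arm(
  targets=[
    [[0, 0, 0, 0], [0, 0, 0, 0], [0, 0, 0, 0], [0, 0, 0, 0], [0, 0, 0, 0]],
  ],
)

```text
time: 15.98
tool_pos: [417.1, 252.4, 167.7]
tcp_rot: [-1.291, 1.522, 2.757]
contact_force: [-0.2, 0.2, -1.0]
grip_width: 23.5
```

```bash
python3 look2.py c5.png; python3 - <<'E'
from h import *
to([417.5,252.6,168.3]); print(st()[1].round(4))
E
```

```text
t 15.9833 tcp [417.1 252.4 167.7] jaw yaw -38.1 q [0.36 0.35 1.69 0.04 1.14 1.01] F [-0.2  0.2 -1. ] w 23.5
  shift [-0.1169 -0.009   0.0023] turn about tool x: [np.float64(0.9), np.float64(-89.1), np.float64(-179.1), np.float64(90.9)]
[-0.0456  0.0185 -0.9988]
tip pred [411.5 254.7  45.5]
hole crop [289.7 111.7] 1mm [array([ 3.1, -0.3]), array([-0.2, -2.1]), array([-0.3, -2.3])]
n 25 axis at tip [412.68 259.53] slope [ 0.043 -0.036] at +54 [414.98 257.59] rms 0.61
surface fit [ 5.50000e-02  4.11611e+02 -6.30000e-02  2.58711e+02]
t 16.2833 tcp [416.9 252.4 167.5] jaw yaw -38.1 q [0.36 0.35 1.69 0.04 1.14 1.01] F [-0.7  0.5 -0.5] w 24.0
  shift [-0.0008  0.0003 -0.0005] 
[[-0.0462  0.786  -0.6165]
 [ 0.0183 -0.6164 -0.7873]
 [-0.9988 -0.0476  0.0141]]
```

View pics/c5.png

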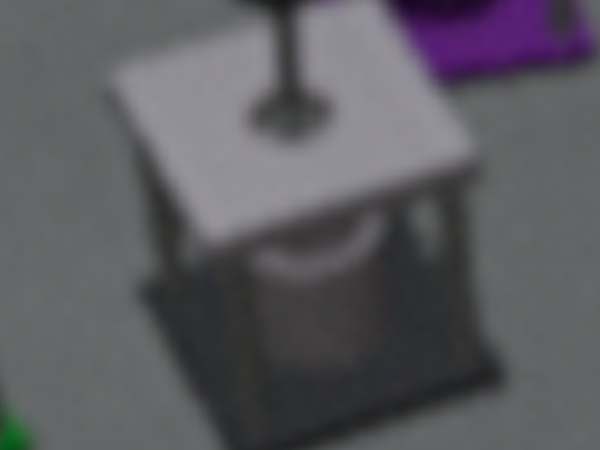

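The rod stands in the middle of the silver cell's hole at about (290,112), with no contact force showing. The last fit puts the collar within about 1 mm of the axis, the tip about 2 mm off and the collar at z ≈ 99.5, so I'm handing in.

```bash
python3 - <<'E'
from plant import bot
o=bot.get_obs(); print(o["time"],o["dq"].round(4),o["contact_force"].round(1)); print(bot.close_job())
E
```

```text
16.2833 [-0.0009  0.0018  0.0028  0.001  -0.0007  0.0005] [-0.7  0.5 -0.5]
the job is handed in; nothing more can be done
None
```

I lifted the probe out of its stand by the handle and pressed the zero button to its hard stop. I then lowered the probe through the silver cell's guide hole and handed the job in at 16.3 s with the gripper still holding it there. No verdict was reported.

**Button:** the force rose to 12 N with no further travel, and the computed tip height matched the button's fully-down height to about 0.5 mm.

**Final position:**

| Point | Last estimate |
|---|---|
| Collar height | about 99.5 mm (plate top is 100 mm) |
| Collar from hole axis | about 1 mm |
| Tip from hole axis | about 2 mm |

The wrist force stayed within about 1 N (noise level) once the probe was in the hole, and the joints were almost still at the end.

**What disagreed or stayed uncertain:**
- **Tilt:** the tool gradually drifted to about 2.8° off vertical over the moves. The moves can't correct this, so I centred the tip-to-collar midpoint instead of making the rod exactly upright.
- **Cameras:** top and side differed by up to about 5 mm in x, so I did all the final centring in the side camera alone.
- **Hole centre:** different methods put its y position anywhere from 257 to 261 mm. I used 258, so the tip's margin is the least certain figure.
- **Other objects:** I never measured them again at the end, but the arm travelled well above them.

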